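# Fit the preset counter in the stirrer console and dial it in

## Task

Move the preset counter from its charging stand into the bay on top of the stirrer console; the stand leaves only its ends free to grip and the bay only its sides, so on the way stand it upright on the bench, let go, and take it again the other way. Once it stands flat in the bay and is released, roll its thumbwheel up by pushing the ridges one after another, until the one wide ridge stands straight up between the two pointers. Leave the stone, the jar and the brass weight where they are.

Things in the scene. Friction and masses are not known exactly. Their poses are not given: they have to be found in the camera images.
- counter: the loose preset counter, 0.35 to 0.6 kg: a white box 52 mm in its x (its two sides face +x and -x), 62 mm in its y (its two ends face +y and -y), 55 mm high, a black ridged thumbwheel on top (overall height 89 mm), a small dark display on its -x side. Origin at the centre of its underside, z up. It starts upright in the stand
- counter_mid (a point): point on the counter's middle axis 44 mm above its underside, a good height to grip (lower, a gripper's body may meet the wheel); axes as the counter's. The bench about half-way between stand and console is free for setting it down
- wheel_axis (a point): centre of the thumbwheel, fixed to the counter's box, 65 mm above its underside, 10 mm above the box's top face; axes as the counter's. The black wheel turns about the y axis through this point: 20 mm wide along y, hub radius 14 mm, 8 straight ridges 45 degrees apart reaching to 24 mm radius, seven of them 4 mm thick and one, the wide one, 10 mm thick
- pointers (a point): midway between the tips of the two white pointers, 18 mm above the wheel's axis; axes as the counter's. They stand 12 to 17 mm from the middle in y, either side of the wheel: 5 mm wide in x, on brackets 16 mm wide in x that reach 5 mm above the axis. Nothing else stands on the box: the wheel is free from above and on its +x and -x sides
- wheel (a joint): angle in rad of the wide ridge from straight up, positive when leaning to the counter's +x side; ridges stand at it plus multiples of 0.785. 0 is the wanted setting. It starts at -2.4 to -1.4, has stops at -2.9 and 1.2, no spring, no clicks; friction (2 N at the ridges) holds it where left. It rolls up (value grows, top goes to +x) when a ridge on the +x side is pushed down
- stand: the fixed grey charging stand; origin at the centre of its underside on the bench, z up. Base plate 84 x 86 x 8 mm; the counter stands on it, x along the stand's x. Cheeks 8 mm thick, 64 mm long in y, up to 60 mm above the bench, flank the counter's sides with 4 mm of play, so only its ends can be gripped; before the ends are just lips 6 mm high above the plate, 4 mm away
- console: the fixed stirrer console, a white box 200 mm (x) by 170 mm (y) by 30 mm high, a blue panel along its -x edge, the bay in the middle of its top; origin at the centre of its underside, z up
- bay (a point): centre of the bay's floor, which is the console's top face, 30 mm above the bench; axes as the console's. Mouth 60 mm (x) by 70 mm (y): cheeks 8 mm thick, 54 mm long in x, 52 mm high, inner faces at y = +-35 mm; lips 6 mm thick and high, inner faces at x = +-30 mm. The counter goes in x along x, either way round, 4 mm of play each side; its sides stay free to grip above the lips
- stone_mid (a point): centre of a loose brownish stone, about 64 mm across and 34 mm high, to be left alone
- jar_mid (a point): centre of a loose closed jar, 56 mm across and 75 mm high, to be left alone
- weight_mid (a point): centre of a loose brass weight, a cylinder 40 mm across and 35 mm high, to be left alone
There are look-alikes about, which are no part of the job. What is shaped like the counter but red is not meant.

How it is judged (in metres and radians):
On the way, in this order (a step that is already met when the one before it is completed fails the run):
1. the counter stands upright on the bench itself, released (height (world z) of counter_mid between 0.04 and 0.0475 m and angle between counter's own z axis and vertical below 0.08 rad and contact force between the fingers and counter below 0.05 N), for 0.2 s.
2. the counter stands flat in the console's bay, released, its wheel not yet rolled up (x of counter in the frame of bay between -0.006 and 0.006 m and y of counter in the frame of bay between -0.006 and 0.006 m and z of counter in the frame of bay below 0.003 m and angle between counter's own z axis and vertical below 0.06 rad and value of joint wheel below -0.6 rad and contact force between the fingers and counter below 0.05 N), for 0.2 s.
At the end, for the whole second after the job is handed in: the counter stands flat in the bay (within 6 mm of its centre each way, 3 mm of its floor, 0.06 rad of upright, 0.15 rad of square either way round), at rest, with the wheel within 0.2 rad of 0 (wide ridge straight up) (x of counter in the frame of bay between -0.006 and 0.006 m and y of counter in the frame of bay between -0.006 and 0.006 m and z of counter in the frame of bay below 0.003 m and angle between counter's own z axis and vertical below 0.06 rad and angle between the x axis of counter and the x axis of bay, either way round below 0.15 rad and value of joint wheel between -0.2 and 0.2 rad and linear speed of counter below 0.02 m/s); the robot touches nothing.
It fails at once if the stone is shifted by more than 25 mm (distance of stone_mid from where it was at the start of the episode above 0.025 m).
It fails at once if the jar is shifted by more than 25 mm (distance of jar_mid from where it was at the start of the episode above 0.025 m).
It fails at once if the weight is shifted by more than 25 mm (distance of weight_mid from where it was at the start of the episode above 0.025 m).
It also fails if it takes over 72 s, if anything falls off the work surface, if the arm or the gripper's body presses on something with over 40 N, if the wrist force passes 120 N, or if a joint passes its speed limit or range.

## Robot

A 6-joint arm with a two-finger parallel gripper is mounted at the origin on the work surface. World frame = base frame: x ahead of the robot, y to its left, z up, the work surface at z = 0. Lengths are in mm, angles in rad, forces in N, time in s.
With the tool pointing down it reaches from about 350 to 875 mm from the base axis. Payload 4.2 kg.
Tool frame: the origin (TCP) lies at the very end of the fingers, on their centre line; the grasp point (between the pads) lies 19 mm behind it; z points along the fingers, y is the line along which they close (so a half turn about z gives the same grasp; the last joint's range is limited). The gripper opens to 85 mm and grips with 20 to 120 N. Pads are 22 mm wide; open, the fingers measure 114 mm over their backs; the gripper's body (76 mm by 85 mm) begins 54 mm behind the grasp point. The pads swing forward as they close: fully open they stand 13 mm farther back than shut.
Start: joints at [1.384, 0.385, 0.008, 0, -1.194, -0.259], TCP at [269.454, 563.909, 231.312] pointing down, gripper open.
Joint ranges: [-3.14, 3.14], [-1.21, 2.06], [-1.07, 1.41], [-3.16, 2.05], [-2.99, -0.16], [-3.1, 3.1]. Speed limits (rad/s): [2.79, 2.79, 3.14, 3.14, 3.14, 3.14].

## Interface

Orientations are given as a unit quaternion [x, y, z, w].
In Python, from bench import arm gives the robot as it stands.
- The arm moves only by the tool servo_tool, never from a script. Its argument "rows" is a list that holds one entry, the list of rows, each a list of 7 numbers: the finger opening in mm, from 0 to 85.4, then the shift along the tool's x, y, z in mm, then the turn, a rotation vector about the tool's x, y, z in rad. A call has 1 to 10 rows; each row is the pose to reach, as a shift and turn from the pose commanded when the call began, along the tool's axes at that moment; what a row does not reach only later rows make up. A row lasts 1/8 s, in which the tool goes at most 62.5 mm and 10.7 degrees, less where a joint would pass 70% of its speed; a pose out of reach is approached as far as the arm can. A call with a gripper value outside its range is refused whole. The fingers move at their own pace and stop on an object; the grip force is fixed at half the most. Time passes only in rows, so rows that repeat a pose let the fingers close. It gives the time, the measured TCP pose, the force, the opening and the grip force at its end, in the units of the state.
- arm.read_state(): the state, without advancing time (a new reading comes with each control period).
- arm.get_image(name): name is "scene" or "side" or "wrist"; returns the picture (384x512x3 uint8, red, green, blue); there is no depth.
- arm.camera_params(name): a dict with "intrinsics" (3x3 intrinsics, pixels), "R" (3x3) and "t" (3): a world point X has camera coordinates R X + t. Camera axes: x right, y down, z forward; pixel columns grow to the right and rows downward; lengths in mm; the calibration is good to about 2 mm. A picture is of the moment at which its call begins: read the wrist's pose just before it. camera_params takes no time and is no camera call; for the wrist camera it gives the pose at the moment of the call.
- arm.job_done(): hands the job in; it is judged then, once.
The state is a dict: "clock": time; "joints": joint angles; "joint_vel": joint speeds; "joint_efforts": joint torques, N m; "position": TCP position; "ee_rot": TCP orientation; "contact_force": force on the tool from outside, world axes, zero at the start; "wrist_torque": the same for the moment, N m; "gripper_width": finger opening in mm; "grasp_force": force on a finger pad.
Only numpy, scipy, OpenCV 4.12 (cv2) and the standard library are available. Lean on these libraries where they do the work, as an engineer would, in place of code of your own. Each camera call takes 0.05 s, during which the arm holds its last target. There are 200 camera calls.

## Working session

There is one attempt and no reset: what is moved stays moved. The work goes in short steps, Python scripts to look and compute and a tool call to move; the robot and the scene stay as the last step left them, time stands still between calls to the robot, and variables do not carry over. Pictures are saved under pics/ and viewed, at most 10 in all, crops included, and the job is handed in when it is done.

Besides the shell and the picture viewer there is one more tool, called after "Request:" by a JSON object that holds its "fn" and its "kwargs". servo_tool: Moves the arm, as the interface text tells. Its arguments: {"type":"object","properties":{"rows":{"type":"array"}},"required":["rows"]}

```bash
mkdir -p pics; ls; cat > h.py <<'E'
import sys; sys.path.insert(0,'.')
import numpy as np, cv2
from bench import arm
from scipy.spatial.transform import Rotation as Rn
def shot(name,fn):
    p=arm.camera_params(name); im=arm.get_image(name); cv2.imwrite('pics/'+fn,cv2.cvtColor(im,cv2.COLOR_RGB2BGR)); 
    np.savez('pics/'+fn+'.npz',im=im,K=p['intrinsics'],R=p['R'],t=p['t'])
    return im,p
def load(fn):
    d=np.load('pics/'+fn+'.npz'); return d['im'],dict(intrinsics=d['K'],R=d['R'],t=d['t'])
def cast(p,uv,z):
    K,R,t=[np.array(p[k]) for k in('intrinsics','R','t')]
    uv=np.atleast_2d(uv).astype(float); d=(R.T@np.linalg.inv(K)@np.c_[uv,np.ones(len(uv))].T).T; c=-R.T@t
    return c+d*((z-c[2])/d[:,2])[:,None]
def proj(p,X):
    K,R,t=[np.array(p[k]) for k in('intrinsics','R','t')]
    q=(K@(R@np.atleast_2d(X).T+t[:,None])).T; return q[:,:2]/q[:,2:]
def tool(target):  # shift in tool axes to world TCP target
    s=arm.read_state(); return Rn.from_quat(s['ee_rot']).inv().apply(np.array(target)-s['position'])
E
python3 - <<'E'
from h import *
s=arm.read_state(); print(s)
a,_=shot('scene','a.png'); b,_=shot('side','b.png'); c,_=shot('wrist','c.png')
cv2.imwrite('pics/ab.png',cv2.cvtColor(np.vstack([np.hstack([cv2.resize(a,(400,300)),cv2.resize(b,(400,300))]),np.hstack([cv2.resize(c,(400,300)),np.zeros((300,400,3),np.uint8)])]),cv2.COLOR_RGB2BGR))
E
```

```text
pics
{'clock': 0.0, 'joints': array([ 1.38363016e+00,  3.85581330e-01,  6.61640473e-03, -5.00027403e-04,
       -1.19398286e+00, -2.58588739e-01]), 'joint_vel': array([-0.00034446, -0.00023029,  0.00048473, -0.00180728, -0.00212703,
       -0.00096242]), 'joint_efforts': array([-2.56442881e-04, -3.92290592e+01,  1.88396984e+01,  4.18603823e+00,
       -4.68166181e-03, -4.35892176e-06]), 'position': array([269.19939271, 563.40840704, 230.2027807 ]), 'ee_rot': array([ 9.75244480e-01, -2.21126643e-01, -1.93818383e-04,  1.08334164e-03]), 'contact_force': array([ 0.40851977,  0.21589734, -0.00600127]), 'wrist_torque': array([-0.0004482 , -0.02939306,  0.01848242]), 'grasp_force': 0.0, 'gripper_width': 85.22896179872095}
```

View pics/a.png

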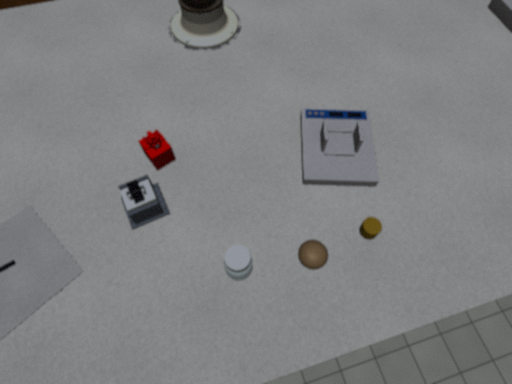

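View pics/ab.png

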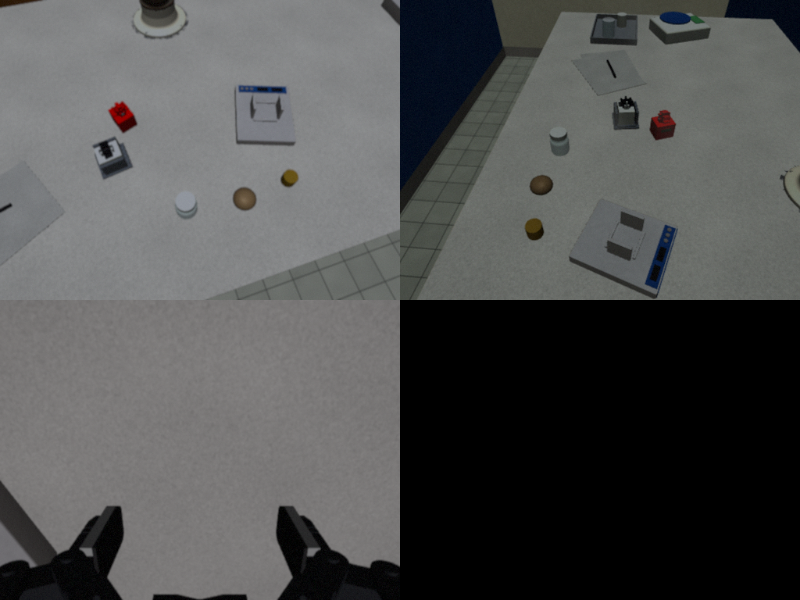

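Scene view: the counter in its grey stand is at about (143,203) px, the red decoy at (157,150), the console at (340,147) with its blue panel along the top. The jar is at (238,260), the stone at (313,254) and the weight at (371,228).

```bash
python3 - <<'E'
from h import *
im,p=load('a.png')
print('cam',-np.array(p['R']).T@p['t'])
for n,uv,z in [('red',(157,150),30),('jar',(238,258),40),('stone',(313,254),17),('weight',(371,226),20),('counter',(140,192),65),('robotbase?',(205,10),0)]: print(n,cast(p,uv,z)[0].round())
hsv=cv2.cvtColor(im,cv2.COLOR_RGB2HSV)
m=cv2.inRange(hsv,(100,120,60),(130,255,255)); m[:, :290]=0;m[:, 390:]=0
r=cv2.minAreaRect(np.argwhere(m)[:,::-1].astype(np.float32)); print(r); print(cast(p,cv2.boxPoints(r),30).round(1))
print('corners console', cast(p,[(302,110),(367,110),(377,183),(303,182)],30).round())
print('stand corners', cast(p,[(119,186),(133,226),(169,212),(150,177)],8).round())
# enlarged crops
A=cv2.resize(im[160:240,100:190],None,fx=4.4,fy=4.4,interpolation=cv2.INTER_CUBIC)
B=cv2.resize(im[95:195,290:390],(352,352),interpolation=cv2.INTER_CUBIC)
cv2.imwrite('pics/d.png',cv2.cvtColor(np.hstack([A,B]),cv2.COLOR_RGB2BGR))
w=arm.camera_params('wrist'); s=arm.read_state()
Rt=Rn.from_quat(s['ee_rot']).as_matrix(); print('wristcam in tool',Rt.T@(-w['R'].T@w['t']-s['position']), 'axes', (Rt.T@w['R'].T).round(2), w['intrinsics'][0,0])
E
```

```text
cam [ 926.58764718 -127.93518947  720.33253813]
red [ 423. -210.   30.]
jar [ 728. -101.   40.]
stone [758.  48.  17.]
weight [739. 187.  20.]
counter [ 541. -257.   65.]
robotbase? [-70.  17.   0.]
((335.51416015625, 113.96090698242188), (59.163726806640625, 7.050189971923828), 1.50743567943573)
[[433.  155.4  30. ]
 [412.4 163.8  30. ]
 [460.  303.1  30. ]
 [480.  293.1  30. ]]
corners console [[411. 154.  30.]
 [458. 309.  30.]
 [653. 240.  30.]
 [602.  84.  30.]]
stand corners [[ 478. -311.    8.]
 [ 584. -295.    8.]
 [ 575. -216.    8.]
 [ 476. -241.    8.]]
wristcam in tool [  83.82244194    0.50969525 -143.3207986 ] axes [[-0.   -0.95 -0.33]
 [ 1.   -0.    0.  ]
 [-0.   -0.33  0.95]] 346.24344153073923
```

View pics/d.png

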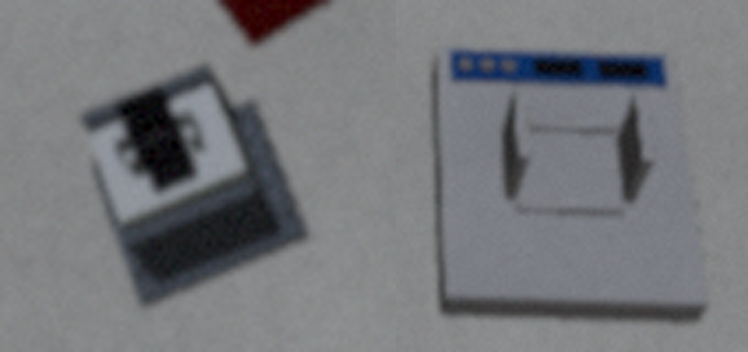

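The crops show the wheel running along the stand's x, the ends at image left and right, and the bay between two upright cheeks. I'll cast these corners.

```bash
cat > fit.py <<'E'
E
python3 - <<'E'
from h import *
im,p=load('a.png')
f=lambda L:np.array(L)/4.4+[100,160]
P=cast(p,f([(145,300),(308,235),(255,100)]),8); print('base',P.round()); 
for a,b in((0,1),(1,2)): d=P[b]-P[a]; print(np.linalg.norm(d),np.degrees(np.arctan2(d[1],d[0])))
P=cast(p,f([(90,140),(120,224),(248,172),(210,85)]),63); print('top',P.round(),P.mean(0).round())
for a,b in((0,1),(1,2),(2,3),(3,0)): d=P[b]-P[a]; print(np.linalg.norm(d).round(),np.degrees(np.arctan2(d[1],d[0])).round())
g=lambda L:(np.array(L)-[396,0])/3.52+[290,95]
P=cast(p,g([(437,50),(665,50),(707,305),(442,302)]),30); print('cons',P.round(),P.mean(0).round())
for a,b in((0,1),(1,2),(2,3),(3,0)): d=P[b]-P[a]; print(np.linalg.norm(d).round(),np.degrees(np.arctan2(d[1],d[0])).round())
s=arm.read_state(); ang=lambda v:np.degrees(np.arctan2(v[1],v[0]))
Rm=Rn.from_quat(s['ee_rot']).as_matrix(); print('toolx ang',ang(Rm[:,0]),'shift to above',tool([530,-262,230]))
E
```

```text
base [[ 589. -296.    8.]
 [ 579. -214.    8.]
 [ 496. -226.    8.]]
82.21695130120035 97.32857950840152
83.80349027941399 -171.89842392759488
top [[ 528. -296.   63.]
 [ 575. -288.   63.]
 [ 566. -228.   63.]
 [ 515. -237.   63.]] [ 546. -262.   63.]
48.0 9.0
61.0 98.0
52.0 -170.0
60.0 -78.0
cons [[408. 154.  30.]
 [455. 309.  30.]
 [651. 245.  30.]
 [599.  85.  30.]] [528. 198.  30.]
162.0 73.0
206.0 -18.0
168.0 -108.0
203.0 160.0
toolx ang -25.55197945744939 shift to above [591.29579027 632.33984135   1.55861597]
```

Request:
{"fn": "servo_tool", "kwargs": {"rows": [[[85,603,626,0,0,0,-0.58],[85,603,626,0,0,0,-0.58],[85,603,626,0,0,0,-0.58],[85,603,626,0,0,0,-0.58],[85,603,626,0,0,0,-0.58],[85,603,626,0,0,0,-0.58],[85,603,626,0,0,0,-0.58],[85,603,626,0,0,0,-0.58],[85,603,626,0,0,0,-0.58],[85,603,626,0,0,0,-0.58]]]}}

```text
clock: 1.4
position: [466.8, -31.2, 231.5]
ee_rot: [0.998, 0.067, 0.0, -0.0]
contact_force: [1.5, 1.2, 0.5]
gripper_width: 85.2
grasp_force: 0.0
```

```bash
python3 - <<'E'
from h import *
s=arm.read_state();Rm=Rn.from_quat(s['ee_rot']).as_matrix(); print(s['clock'],s['position'],np.degrees(np.arctan2(Rm[1,0],Rm[0,0])),s['joints'].round(2),tool([543,-261,230]))
E
```

```text
1.4 [466.81598445 -31.16582509 231.46051475] 7.705836092797588 [ 0.28  0.11 -0.36 -0.   -1.1   1.42] [ 44.67734058 237.97420418   1.4486785 ]
```

Request:
{"fn": "servo_tool", "kwargs": {"rows": [[[85,45,238,1,0,0,0],[85,45,238,1,0,0,0],[85,45,238,1,0,0,0],[85,45,238,1,0,0,0],[85,45,238,1,0,0,0],[85,45,238,1,0,0,0]]]}}

```text
clock: 2.15
position: [542.5, -258.9, 229.6]
ee_rot: [0.998, 0.067, -0.001, -0.0]
contact_force: [0.3, 0.7, -0.4]
gripper_width: 84.9
grasp_force: 0.0
```

```bash
python3 - <<'E'
from h import *
s=arm.read_state();Rm=Rn.from_quat(s['ee_rot']).as_matrix(); print(s['clock'],s['position'],np.degrees(np.arctan2(Rm[1,0],Rm[0,0])),s['joints'].round(2))
shot('wrist','e.png')
E
```

```text
2.15 [ 542.51816883 -258.93281708  229.63483774] 7.651284793547746 [-0.18  0.35 -0.05 -0.   -1.17  1.88]
```

View pics/e.png

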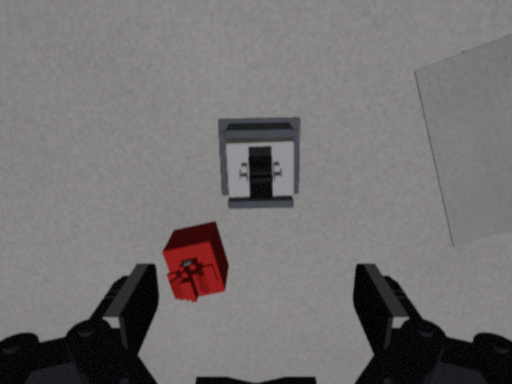

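The counter is square to the tool. Its top face spans px (227,142)–(294,195), with the wheel at (260,172). I'll measure precisely and enlarge the wheel.

```bash
python3 - <<'E'
from h import *
im,p=load('e.png')
g=cv2.cvtColor(im,cv2.COLOR_RGB2GRAY)
m=(g>135).astype(np.uint8); m[:, :215]=0; m[:,305:]=0; m[:125]=0; m[215:]=0
# keep component inside
n,l,st,c=cv2.connectedComponentsWithStats(m)
print(st,c)
P=cast(p,[(226,142),(295,141),(295,194),(228,197)],63)
print(P.round(1),P.mean(0).round(1),tool(P.mean(0)))
for a,b in((0,1),(1,2),(2,3),(3,0)): d=P[b]-P[a]; print(np.linalg.norm(d).round(),np.degrees(np.arctan2(d[1],d[0])).round(1))
A=im[110:215,210:310]; 
A=cv2.convertScaleAbs(A,alpha=1.5); s=load('b.png')[0][115:175,260:340]
cv2.imwrite('pics/f.png',cv2.cvtColor(np.hstack([cv2.resize(A,(500,525),interpolation=cv2.INTER_CUBIC),cv2.resize(s,(300,525),interpolation=cv2.INTER_CUBIC)]),cv2.COLOR_RGB2BGR))
E
```

```text
[[     0      0    512    384 194687]
 [   215    125      2      2      3]
 [   215    131      1      1      1]
 [   227    143     66     53   1814]
 [   301    143      4      3     10]
 [   215    145      3      5      8]
 [   217    157      1      1      1]
 [   304    158      1      1      1]
 [   217    162      1      1      1]
 [   216    164      3      3      6]
 [   215    171      1      1      1]
 [   304    173      1      1      1]
 [   216    187      1      1      1]
 [   301    188      1      1      1]
 [   296    201      2      2      3]
 [   299    200      2      3      4]
 [   222    202      4      4      5]
 [   231    211      6      4     13]
 [   241    211      4      4     12]
 [   249    211      1      1      1]
 [   250    211      4      4      8]
 [   265    210      5      2      7]
 [   284    210      1      1      1]
 [   265    212      1      1      1]
 [   269    212      4      3      9]
 [   293    212      5      3      7]
 [   262    214      1      1      1]] [[255.45483263 191.72215402]
 [215.66666667 125.33333333]
 [215.         
[... 214 characters left out ...]
3]
 [215.         171.        ]
 [304.         173.        ]
 [216.         187.        ]
 [301.         188.        ]
 [296.66666667 201.66666667]
 [299.5        201.        ]
 [223.4        203.6       ]
 [233.38461538 212.53846154]
 [242.58333333 212.25      ]
 [249.         211.        ]
 [251.375      213.        ]
 [267.14285714 210.42857143]
 [284.         210.        ]
 [265.         212.        ]
 [270.66666667 213.33333333]
 [295.         213.57142857]
 [262.         214.        ]]
[[ 565.8 -229.6   63. ]
 [ 574.9 -290.9   63. ]
 [ 525.3 -299.5   63. ]
 [ 513.9 -237.    63. ]] [ 545.  -264.2   63. ] [  1.66516157   6.23132776 167.06854816]
62.0 -81.5
50.0 -170.2
64.0 100.4
52.0 8.1
```

View pics/f.png

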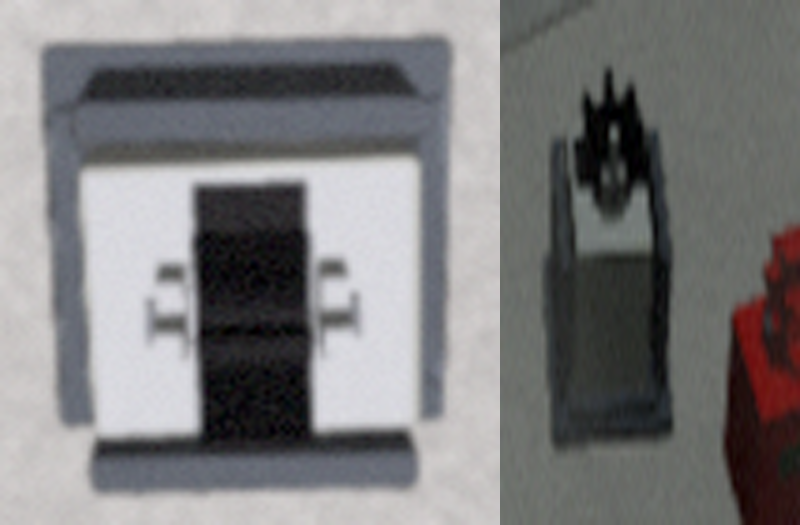

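The side view puts the wide ridge roughly horizontal on the world +x side, so the counter's +x faces world -x. I'll descend and grip the ends.

Request:
{"fn": "servo_tool", "kwargs": {"rows": [[[85,2,6,50,0,0,-0.01],[85,2,6,100,0,0,-0.01],[85,2,6,145,0,0,-0.01],[85,2,6,175,0,0,-0.01],[85,2,6,197,0,0,-0.01],[85,2,6,197,0,0,-0.01],[58,2,6,197,0,0,-0.01],[58,2,6,197,0,0,-0.01],[58,2,6,197,0,0,-0.01],[58,2,6,197,0,0,-0.01]]]}}

```text
clock: 3.45
position: [547.2, -264.3, 35.5]
ee_rot: [0.997, 0.072, 0.002, 0.0]
contact_force: [-0.7, 4.6, 6.6]
gripper_width: 60.6
grasp_force: 68.6
```

Request:
{"fn": "servo_tool", "kwargs": {"rows": [[[55,0,0,-12,0,0,0],[55,0,0,-45,0,0,0],[55,0,0,-80,0,0,0],[55,3,-50,-85,0,0,0.1],[55,7,-105,-85,0,0,0.22],[55,12,-165,-85,0,0,0.34],[55,16,-220,-80,0,0,0.44],[55,16,-234,-50,0,0,0.46],[55,16,-234,-25,0,0,0.46],[55,16,-234,-25,0,0,0.46]]]}}

```text
clock: 4.7
position: [525.6, -31.2, 56.4]
ee_rot: [0.988, -0.157, -0.003, 0.001]
contact_force: [-0.1, -0.3, -3.2]
gripper_width: 61.2
grasp_force: 67.2
```

```bash
python3 - <<'E'
from h import *
s=arm.read_state();Rm=Rn.from_quat(s['ee_rot']).as_matrix(); print(s['clock'],s['position'],np.degrees(np.arctan2(Rm[1,0],Rm[0,0])),s['joints'].round(2),Rm[:,2],s['gripper_width'],s['grasp_force'],s['contact_force'])
a,p=shot('wrist','g1.png'); b,q=shot('side','g2.png')
u=proj(q,s['position'])[0].astype(int); print(u)
c=b[max(0,u[1]-80):u[1]+40,u[0]-70:u[0]+70]
cv2.imwrite('pics/g.png',cv2.cvtColor(np.hstack([cv2.resize(a,(400,343)),cv2.resize(c,(400,343),interpolation=cv2.INTER_CUBIC)]),cv2.COLOR_RGB2BGR))
E
```

```text
4.7 [525.56655077 -31.22233709  56.40926829] -18.112904045572648 [ 0.25  0.42 -0.45 -0.   -0.71  1.01] [-0.00642504 -0.00118315 -0.99997866] 61.23376253788628 67.22317457199097 [-0.11278144 -0.26724681 -3.2049634 ]
[294 202]
```

View pics/g.png

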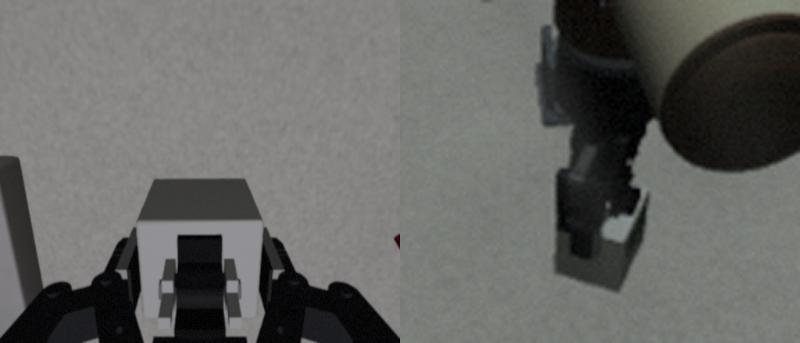

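The box hangs square in the grip, clear of the bench. The face toward tool +x shows no display so far. I'll lower it slowly.

Request:
{"fn": "servo_tool", "kwargs": {"rows": [[[55,0,0,12,0,0,0],[55,0,0,22,0,0,0],[55,0,0,26,0,0,0],[55,0,0,28,0,0,0],[55,0,0,29,0,0,0],[55,0,0,29,0,0,0]]]}}

```text
clock: 5.55
position: [528.2, -30.8, 29.4]
ee_rot: [0.988, -0.157, 0.0, -0.0]
contact_force: [0.3, -0.1, -5.1]
gripper_width: 60.9
grasp_force: 67.5
```

Request:
{"fn": "servo_tool", "kwargs": {"rows": [[[55,0,0,1,0,0,0],[55,0,0,2,0,0,0],[55,0,0,2,0,0,0]]]}}

```text
clock: 5.92
position: [528.1, -30.8, 27.5]
ee_rot: [0.988, -0.157, 0.0, -0.0]
contact_force: [-0.0, 0.3, -3.0]
gripper_width: 60.8
grasp_force: 67.5
```

Request:
{"fn": "servo_tool", "kwargs": {"rows": [[[55,0,0,1,0,0,0],[55,0,0,1.5,0,0,0],[85,0,0,1.5,0,0,0],[85,0,0,1.5,0,0,0],[85,0,0,1.5,0,0,0],[85,0,0,-30,0,0,0],[85,0,0,-90,0,0,0],[85,0,0,-150,0,0,0],[85,0,0,-200,0,0,0],[85,0,0,-200,0,0,0]]]}}

```text
clock: 7.18
position: [530.6, -30.6, 232.2]
ee_rot: [0.988, -0.157, 0.005, -0.002]
contact_force: [0.2, -0.0, -0.5]
gripper_width: 84.7
grasp_force: 0.0
```

```bash
python3 - <<'E'
from h import *
s=arm.read_state();Rm=Rn.from_quat(s['ee_rot']).as_matrix(); print(s['clock'],s['position'],np.degrees(np.arctan2(Rm[1,0],Rm[0,0])),s['contact_force'],s['gripper_width'])
a,p=shot('wrist','k1.png'); b,q=shot('side','k2.png');c,r=shot('scene','k3.png')
C=[]
for im,pp in((a,p),(b,q),(c,r)):
    u=proj(pp,[528,-31,50])[0].astype(int);h=70 if pp is p else 40; print(u)
    C.append(cv2.resize(cv2.convertScaleAbs(im[u[1]-h:u[1]+h,u[0]-h//1:u[0]+h],alpha=1.4),(266,400),interpolation=cv2.INTER_CUBIC) if 0 else cv2.resize(cv2.convertScaleAbs(im[u[1]-h:u[1]+h,u[0]-h:u[0]+h],alpha=1.4),(266,266),interpolation=cv2.INTER_CUBIC))
cv2.imwrite('pics/k.png',cv2.cvtColor(np.hstack(C),cv2.COLOR_RGB2BGR))
E
```

```text
7.175 [530.59891416 -30.59278828 232.24207918] -18.064698088069637 [ 0.21550817 -0.03230317 -0.53124686] 84.7490946640861
[256 171]
[293 204]
[243 163]
```

View pics/k.png

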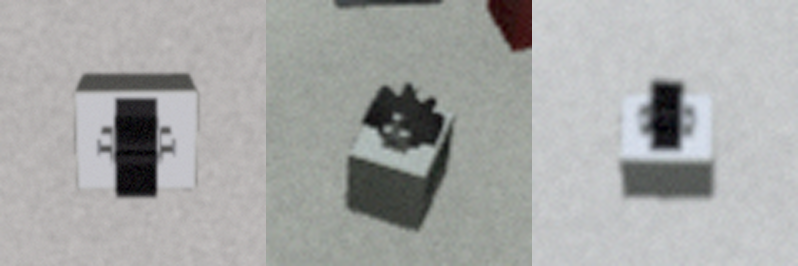

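The counter stands upright on the bench, released, and square to the tool. I'll measure its pose and sample the two side faces to find the dark display.

```bash
cat > pose.py <<'E'
from h import *
def top(fn,guess,z,h=50):
    im,p=load(fn); g=cv2.cvtColor(im,cv2.COLOR_RGB2GRAY); u=proj(p,[*guess,z])[0].astype(int)
    m=np.zeros_like(g); sl=np.s_[max(0,u[1]-h):u[1]+h,u[0]-h:u[0]+h]; 
    m[sl]=(cv2.GaussianBlur(g,(3,3),0)[sl]>150); 
    n,l,st,c=cv2.connectedComponentsWithStats(m,connectivity=4)
    i=1+np.argmax(st[1:,4]); pts=np.argwhere(l==i)[:,::-1].astype(np.float32)
    w=cast(p,pts,z)[:,:2].astype(np.float32); r=cv2.minAreaRect(w); print('area',st[i],r); print(cv2.boxPoints(r).round(1).tolist())
    return r
E
python3 - <<'E'
from pose import *
im,p=load('k1.png'); g=cv2.cvtColor(im,cv2.COLOR_RGB2GRAY)
print(g[130:215:6,205:310:6])
r=top('k1.png',(530,-31),55)
c=np.array(r[0]); a=np.radians(-18.1); X=np.array([np.cos(a),np.sin(a)]);Y=np.array([-X[1],X[0]])
for fn in('k1.png','k2.png','k3.png'):
  im,p=load(fn); g=cv2.cvtColor(im,cv2.COLOR_RGB2GRAY)
  for s in(1,-1):
    print(fn,'side',s)
    for z in range(50,4,-6):
      print([int(g[tuple(proj(p,[*(c+s*26*X+y*Y),z])[0].round().astype(int)[::-1])]) for y in range(-27,28,6)])
E
```

```text
[[130 128 129 132 130 126 134 126 129 129 126 129 131 134 128 127 130 130]
 [125 129 132 125 129 127 126 128 128 125 129 127 128 127 128 127 129 126]
 [128 120 126 124  68  56  58  55  54  56  56  54  59  56 126 128 129 126]
 [126 133 127 126  78  79  80  83  87  88  91  91  92  94 104 129 131 128]
 [129 131 132 129 142 141 140  61  32  31  30 141 139 140 127 130 130 130]
 [131 128 125 127 141 140 140  59  27  25  25 140 141 139 124 126 130 126]
 [129 128 129 127 139 139 135  24   4  13   3 136 140 140 127 132 130 128]
 [127 127 127 130 141 139 128  41  14   8   9 123 138 139 131 128 128 129]
 [129 127 126 125 141 138  72  49  27  27  22  71  96 142 125 128 128 130]
 [128 125 128 129 140 141 140  34  20  21  20 115 139 141 119 126 127 132]
 [128 129 128 126 140 141 140  54  12   2  15 140 141 140 115 130 134 128]
 [127 129 124 129 142 139 140  56  15   8  11 139 140 140 108 129 128 129]
 [126 128 127 127 124 128 124  64  19  18  17 130 126 128 127 129 130 128]
 [126 131 127 126 128 129 128 130 129 125 130 131 131 128 126 128 132 130]
 [133 130 128 130 129 130 128 130 128 131 128 129 134 125 131 129 129 131]]Traceback (most recent call last):
  File "<stdin>", line 4, in <module>
  File "pose.py", line 7, in top
    i=1+np.argmax(st[1:,4]); pts=np.argwhere(l==i)[:,::-1].astype(np.float32)
        ~~~~~~~~~^^^^^^^^^^
    return _wrapfunc(a, 'argmax', axis=axis, out=out, **kwds)
    return bound(*args, **kwds)
ValueError: attempt to get argmax of an empty sequence
```

```bash
sed -i 's/(3,3),0)\[sl\]>150/(5,5),0)[sl]>134/' pose.py
python3 - <<'E'
from pose import *
r=top('k1.png',(530,-31),55)
c=np.array(r[0]); a=np.radians(-18.1); X=np.array([np.cos(a),np.sin(a)]);Y=np.array([-X[1],X[0]])
for fn,s in(('k1.png',1),('k2.png',1),('k2.png',-1),('k3.png',1)):
  im,p=load(fn); g=cv2.cvtColor(im,cv2.COLOR_RGB2GRAY)
  print(fn,'side',s)
  for z in range(50,4,-6):
      print([int(g[tuple(proj(p,[*(c+s*26*X+y*Y),z])[0].round().astype(int)[::-1])]) for y in range(-27,28,6)])
im,p=load('k2.png');cc=-np.array(p['R']).T@p['t']; print('sidecam',cc)
E
```

```text
area [226 151  19  48 677] ((532.2210693359375, -10.826902389526367), (16.954782485961914, 46.64881896972656), 71.9722900390625)
[[507.3999938964844, -11.699999809265137], [551.7999877929688, -26.100000381469727], [557.0, -10.0], [512.7000122070312, 4.5]]
k1.png side 1
[64, 63, 62, 61, 63, 58, 91, 126, 129, 126]
[58, 55, 57, 55, 54, 57, 102, 127, 130, 128]
[57, 55, 54, 57, 56, 56, 81, 126, 129, 130]
[56, 58, 56, 59, 57, 58, 94, 125, 128, 126]
[55, 57, 54, 54, 57, 56, 80, 125, 128, 123]
[52, 57, 54, 56, 57, 57, 95, 127, 126, 120]
[60, 57, 57, 58, 58, 59, 83, 126, 128, 123]
[75, 74, 71, 75, 77, 76, 103, 128, 131, 124]
k2.png side 1
[15, 63, 123, 124, 116, 115, 103, 88, 111, 116]
[33, 128, 128, 130, 129, 105, 48, 79, 113, 112]
[128, 128, 130, 129, 120, 46, 53, 82, 115, 112]
[129, 129, 127, 127, 41, 46, 48, 78, 113, 115]
[128, 131, 126, 43, 47, 45, 42, 82, 99, 119]
[128, 127, 52, 42, 45, 47, 47, 63, 95, 115]
[133, 72, 45, 48, 51, 42, 47, 66, 103, 114]
[72, 45, 50, 46, 47, 47, 46, 68, 110, 112]
k2.png side -1
[28, 28, 27, 34, 45, 35, 31, 39, 44, 48]
[25, 26, 31, 30, 35, 31, 39, 27, 38, 48]
[39, 32, 27, 31, 29, 25, 27, 38, 48, 49]
[32, 27, 37, 35, 38, 31, 40, 45, 42, 47]
[30, 37, 35, 38, 41, 43, 40, 37, 42, 47]
[41, 43, 48, 41, 43, 40, 58, 58, 60, 81]
[83, 78, 84, 82, 61, 58, 58, 60, 102, 114]
[78, 106, 105, 98, 97, 81, 81, 86, 112, 114]
k3.png side 1
[76, 75, 78, 80, 65, 61, 102, 141, 140, 140]
[66, 62, 59, 63, 64, 63, 100, 143, 139, 138]
[67, 65, 62, 65, 62, 64, 101, 138, 138, 141]
[60, 64, 63, 63, 66, 63, 100, 141, 140, 142]
[61, 62, 65, 64, 63, 65, 102, 136, 140, 141]
[65, 61, 64, 63, 61, 64, 101, 138, 139, 141]
[60, 60, 60, 62, 63, 62, 111, 138, 139, 139]
[101, 99, 104, 102, 103, 106, 126, 141, 142, 140]
sidecam [552.37426797 548.54583063 646.65172063]
```

```bash
python3 - <<'E'
s=open('pose.py').read()
s=s.replace("i=1+np.argmax(st[1:,4]); pts=np.argwhere(l==i)[:,::-1]","k=[j for j in range(1,n) if st[j,4]>150]; i=k[0]; pts=np.argwhere(np.isin(l,k))[:,::-1]").replace("'area',st[i]","'area',st[k].tolist()")
open('pose.py','w').write(s)
E
python3 - <<'E'
from pose import *
r=top('k1.png',(530,-31),55)
c=np.array(r[0]); a=np.radians(-18.1); X=np.array([np.cos(a),np.sin(a)]);Y=np.array([-X[1],X[0]])
for fn,s in(('k1.png',1),('k2.png',-1),('k3.png',1)):
  im,p=load(fn); g=cv2.cvtColor(im,cv2.COLOR_RGB2GRAY)
  print(fn,'side',s)
  for z in range(50,4,-6):
      print([int(g[tuple(proj(p,[*(c+s*26*X+y*Y),z])[0].round().astype(int)[::-1])]) for y in range(-27,28,6)])
im,p=load('k2.png'); u=proj(p,[*c,55])[0].astype(int); print(u, proj(p,[[*(c+20*X),65],[*(c-20*X),65]]))
A=cv2.resize(cv2.convertScaleAbs(im[u[1]-25:u[1]+30,u[0]-25:u[0]+25],alpha=2),(500,550),interpolation=cv2.INTER_CUBIC)
cv2.imwrite('pics/m.png',cv2.cvtColor(A,cv2.COLOR_RGB2BGR))
E
```

```text
area [[226, 151, 19, 48, 677], [270, 151, 19, 48, 672]] ((525.7451171875, -30.774742126464844), (58.87635040283203, 46.64871597290039), 72.00416564941406)
[[494.5, -51.599998474121094], [538.7999877929688, -66.0], [557.0, -10.0], [512.7000122070312, 4.400000095367432]]
k1.png side 1
[68, 66, 65, 62, 62, 62, 62, 58, 61, 60]
[61, 57, 59, 61, 56, 57, 58, 58, 56, 58]
[59, 57, 57, 56, 59, 58, 58, 57, 58, 56]
[53, 57, 56, 55, 56, 54, 56, 55, 57, 55]
[56, 57, 56, 55, 59, 58, 55, 57, 57, 55]
[56, 56, 54, 54, 56, 55, 54, 54, 56, 57]
[57, 56, 59, 57, 59, 59, 57, 59, 58, 56]
[69, 67, 73, 76, 73, 76, 75, 75, 69, 71]
k2.png side -1
[105, 96, 45, 32, 23, 23, 30, 30, 36, 31]
[115, 95, 64, 23, 23, 30, 27, 27, 30, 32]
[115, 106, 76, 31, 29, 27, 27, 30, 33, 30]
[106, 76, 87, 52, 30, 31, 38, 33, 30, 35]
[108, 87, 52, 30, 41, 40, 40, 34, 37, 38]
[114, 94, 77, 41, 40, 59, 59, 61, 46, 39]
[114, 107, 83, 58, 59, 59, 61, 90, 81, 81]
[107, 83, 101, 102, 96, 93, 90, 81, 58, 100]
k3.png side 1
[74, 75, 73, 77, 79, 80, 80, 66, 66, 67]
[64, 64, 67, 64, 65, 63, 65, 65, 63, 60]
[68, 62, 62, 65, 62, 64, 65, 64, 66, 65]
[66, 66, 65, 66, 63, 64, 64, 63, 62, 63]
[72, 65, 64, 62, 63, 60, 62, 62, 64, 63]
[65, 59, 64, 64, 63, 62, 63, 62, 63, 65]
[63, 65, 64, 65, 66, 67, 64, 63, 63, 62]
[80, 82, 82, 108, 95, 99, 105, 104, 105, 104]
[294 202] [[286.26659419 196.78329784]
 [304.05540801 202.05606698]]
```

View pics/m.png

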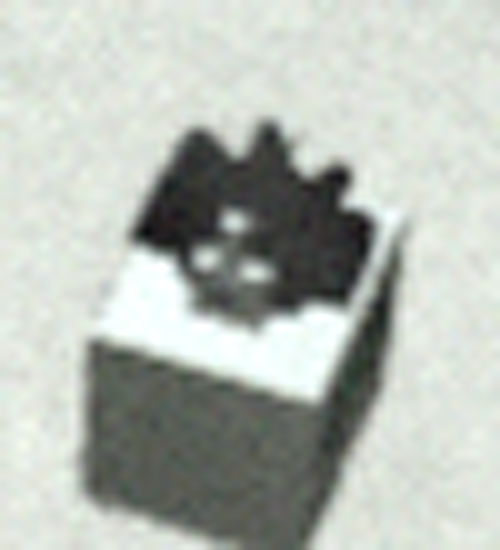

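No display on the world +x face, and the thick ridge is on the right in the side view, which is world -x. So the counter's +x points along world about -18°, and the wide ridge sits on its -x side as specified. Next I regrip across the sides.

Request:
{"fn": "servo_tool", "kwargs": {"rows": [[[85,-4,2,0,0,0,0.18],[85,-4,2,0,0,0,0.36],[85,-4,2,0,0,0,0.54],[85,-4,2,0,0,0,0.72],[85,-4,2,0,0,0,0.9],[85,-4,2,20,0,0,1.08],[85,-4,2,40,0,0,1.26],[85,-4,2,60,0,0,1.44],[85,-4,2,80,0,0,1.571],[85,-4,2,80,0,0,1.571]]]}}

```text
clock: 8.57
position: [521.6, -31.9, 144.3]
ee_rot: [-0.588, 0.809, 0.002, -0.003]
contact_force: [0.3, 0.4, 0.8]
gripper_width: 84.9
grasp_force: 0.0
```

```bash
python3 - <<'E'
from pose import *
s=arm.read_state();Rm=Rn.from_quat(s['ee_rot']).as_matrix(); print(s['clock'],s['position'],np.degrees(np.arctan2(Rm[1,0],Rm[0,0])),s['joints'].round(2))
shot('wrist','n1.png'); r=top('n1.png',(526,-31),55,h=75)
print('tool shift to', tool([526,-31,27]))
E
```

```text
8.575 [521.55020083 -31.90639748 144.25965252] -108.03486809294904 [ 0.25  0.3  -0.36 -0.   -0.92 -0.56]
area [[214, 165, 71, 29, 1596], [218, 229, 65, 16, 437]] ((526.351806640625, -29.814651489257812), (60.48096466064453, 48.80158233642578), 71.90646362304688)
[[493.79998779296875, -51.0], [540.2000122070312, -66.0999984741211], [558.9000244140625, -8.600000381469727], [512.5, 6.5]]
tool shift to [ -2.03368486  -3.26370374 118.75611611]
```

Request:
{"fn": "servo_tool", "kwargs": {"rows": [[[85,-2,-3,40,0,0,0],[85,-2,-3,80,0,0,0],[85,-2,-3,105,0,0,0],[85,-2,-3,118,0,0,0],[85,-2,-3,118,0,0,0],[48,-2,-3,118,0,0,0],[48,-2,-3,118,0,0,0],[48,-2,-3,118,0,0,0],[48,-2,-3,118,0,0,0],[48,-2,-3,118,0,0,0]]]}}

```text
clock: 9.88
position: [527.4, -30.3, 30.7]
ee_rot: [-0.587, 0.809, -0.0, 0.001]
contact_force: [-1.3, 0.6, 3.7]
gripper_width: 50.9
grasp_force: 65.4
```

Request:
{"fn": "servo_tool", "kwargs": {"rows": [[[48,0,0,-15,0,0,0],[48,0,0,-60,0,0,0],[48,-30,7,-110,0,0,0],[48,-80,19,-150,0,0,0],[48,-130,31,-180,0,0,0],[48,-180,43,-200,0,0,0],[48,-235,56,-200,0,0,0],[48,-288,69,-200,0,0,0],[48,-288,69,-200,0,0,0],[48,-288,69,-200,0,0,0]]]}}

```text
clock: 11.12
position: [550.1, 264.4, 228.8]
ee_rot: [-0.587, 0.809, 0.0, -0.001]
contact_force: [-0.6, -0.1, -5.6]
gripper_width: 50.8
grasp_force: 64.8
```

```bash
python3 - <<'E'
from pose import *
s=arm.read_state();Rm=Rn.from_quat(s['ee_rot']).as_matrix(); print(s['clock'],s['position'],np.degrees(np.arctan2(Rm[1,0],Rm[0,0])),s['joints'].round(2),s['gripper_width'])
a,p=shot('wrist','o.png')
E
```

```text
11.125 [550.05373971 264.38449342 228.75504732] -108.08395553759446 [ 0.71  0.36 -0.03 -0.   -1.18 -1.03] 50.847958218261674
```

View pics/o.png

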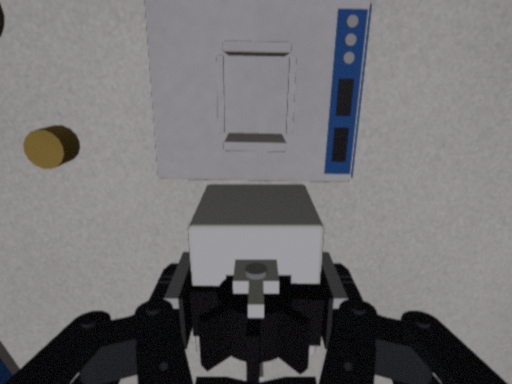

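The bay is clear: its cheeks are at rows ~40–54 and ~133–150, and the lips at columns ~220 and ~291. The console's near edge is at row ~180. Now the edge profiles.

```bash
python3 - <<'E'
from pose import *
im,p=load('o.png'); g=cv2.cvtColor(im,cv2.COLOR_RGB2GRAY).astype(int)
for c0 in (232,278): print('col',c0,'rows36-62',g[36:62,c0-4:c0+5].mean(1).astype(int).tolist(),'rows126-156',g[126:156,c0-4:c0+5].mean(1).astype(int).tolist())
for r0 in (65,95,120): print('row',r0,'212-230',g[r0-6:r0+7,212:232].mean(0).astype(int).tolist(),'282-302',g[r0-6:r0+7,282:302].mean(0).astype(int).tolist())
hsv=cv2.cvtColor(im,cv2.COLOR_RGB2HSV); m=cv2.inRange(hsv,(100,120,50),(130,255,255)); m[:, :315]=0
cs,_=cv2.findContours(m,cv2.RETR_EXTERNAL,cv2.CHAIN_APPROX_NONE); k=max(cs,key=cv2.contourArea)[:,0]
w=cast(p,k,30)[:,:2].astype(np.float32); r=cv2.minAreaRect(w); print(r, cv2.boxPoints(r).round(1).tolist())
E
```

```text
col 232 rows36-62 [136, 135, 135, 132, 124, 126, 133, 134, 133, 133, 132, 132, 132, 130, 123, 100, 66, 49, 63, 98, 123, 133, 134, 134, 134, 135] rows126-156 [135, 135, 135, 135, 135, 132, 117, 91, 70, 64, 65, 65, 65, 65, 69, 88, 118, 133, 135, 135, 134, 133, 133, 129, 122, 125, 132, 134, 134, 134]
col 278 rows36-62 [131, 132, 131, 130, 128, 121, 124, 132, 133, 133, 133, 133, 133, 133, 131, 124, 98, 63, 47, 65, 103, 126, 132, 132, 132, 132] rows126-156 [134, 134, 134, 134, 134, 133, 129, 113, 88, 70, 66, 65, 64, 65, 66, 73, 95, 120, 133, 135, 134, 134, 134, 134, 128, 120, 125, 133, 135, 135]
row 65 212-230 [135, 135, 135, 134, 132, 135, 134, 134, 134, 133, 124, 108, 128, 136, 136, 136, 136, 136, 135, 134] 282-302 [132, 132, 132, 132, 132, 130, 121, 111, 128, 134, 134, 134, 133, 132, 126, 130, 132, 132, 132, 131]
row 95 212-230 [136, 136, 136, 135, 133, 128, 133, 134, 135, 135, 133, 126, 123, 132, 135, 135, 135, 135, 135, 135] 282-302 [134, 134, 134, 134, 130, 120, 126, 133, 135, 135, 134, 132, 127, 131, 133, 133, 133, 134, 133, 133]
row 120 212-230 [136, 136, 136, 136, 133, 131, 135, 135, 135, 135, 134, 128, 113, 128, 135, 135, 135, 135, 135, 135] 282-302 [134, 133, 133, 127, 116, 129, 135, 135, 135, 134, 132, 125, 130, 132, 132, 132, 133, 133, 133, 133]
((448.9488220214844, 227.96153259277344), (148.33213806152344, 24.794219970703125), 70.91458892822266) [[413.0, 161.89999389648438], [436.3999938964844, 153.8000030517578], [484.8999938964844, 294.0], [461.5, 302.1000061035156]]
```

```bash
python3 - <<'E'
from pose import *
im,p=load('o.png')
F=cast(p,[(232,55.3),(278,56.2)],30);N=cast(p,[(232,132.8),(278,133.9)],30)
F2=cast(p,[(232,51),(278,52)],82);N2=cast(p,[(232,141.5),(278,142.5)],82)
L=cast(p,[(223,65),(223.6,95),(224,120)],33);R=cast(p,[(289,65),(287.5,95),(286,120)],33)
Xa=lambda d:np.degrees(np.arctan2(d[1],d[0]))
print('cheek dirs',Xa(F[0]-F[1]),Xa(N[0]-N[1]),Xa(F2[0]-F2[1]),'lips',Xa(L[0]-L[2])+90,Xa(R[0]-R[2])+90)
a=np.radians(-18.5);X=np.array([np.cos(a),np.sin(a)]);Y=np.array([-X[1],X[0]])
ym=lambda A:(A[:,:2]@Y).mean()
print('y',ym(F),ym(N),(ym(F)+ym(N))/2,'top',ym(F2),ym(N2),(ym(F2)+ym(N2))/2)
xl,xr=(L[:,:2]@X).mean(),(R[:,:2]@X).mean(); print('x',xl,xr,(xl+xr)/2)
c=X*(xl+xr)/2+Y*((ym(F)+ym(N))/2+(ym(F2)+ym(N2))/2)/2; print('bay',c)
# held counter centre: ends corners top face edge near camera, rows in o.png
print('box far-end top edge z', tool([*c,160]))
s=arm.read_state(); z=s['position'][2]-30.7
E2=cast(p,[(191,226),(322,226)],z+55); print('counter end edge top',[tool(e).round(1).tolist() for e in E2])
E3=cast(p,[(207,185),(308,185)],z); print('bottom',[tool(e).round(1).tolist() for e in E3])
E
```

```text
cheek dirs -19.12988349355676 -19.467539126075103 -19.24058936289555 lips -18.71559576870365 -19.633128086267362
y 322.8548632709585 393.83914188148094 358.3470025762197 top 322.54851701096936 393.0618039703327 357.805160490651
x 467.83810212890234 407.6620285790127 437.75006535395755
bay [528.74795006 200.6718844 ]
box far-end top edge z [66.64961171  0.75064177 69.07678153]
counter end edge top [[30.9, -23.5, -24.3], [30.9, 25.5, -24.2]]
bottom [[29.9, -24.9, 30.7], [29.9, 28.2, 30.8]]
```

Bay is at (528.7, 200.7), yaw about -19.2°. The held counter is centred in the tool, so I move over it.

Request:
{"fn": "servo_tool", "kwargs": {"rows": [[[48,34,0,0,0,0,0.019],[48,67,0.3,30,0,0,0.019],[48,67,0.3,75,0,0,0.019],[48,67,0.3,100,0,0,0.019],[48,67,0.3,100,0,0,0.019],[48,67,0.3,100,0,0,0.019]]]}}

```text
clock: 11.92
position: [531.0, 200.9, 131.0]
ee_rot: [-0.579, 0.815, -0.0, 0.001]
contact_force: [1.0, 0.3, -4.5]
gripper_width: 50.7
grasp_force: 64.7
```

```bash
python3 - <<'E'
from pose import *
s=arm.read_state();Rm=Rn.from_quat(s['ee_rot']).as_matrix(); print(s['clock'],s['position'],np.degrees(np.arctan2(Rm[1,0],Rm[0,0])),s['joints'].round(2),s['gripper_width'],s['contact_force'],tool([528.7,200.7,62]))
a,p=shot('wrist','q.png')
g=cv2.cvtColor(a,cv2.COLOR_RGB2GRAY).astype(int)
print(proj(p,[528.7,200.7,30]))
E
```

```text
11.925 [530.95494356 200.94592752 130.96002445] -109.21916956495868 [ 0.65  0.38 -0.28  0.   -0.91 -0.98] 50.6798684126213 [ 1.01462997  0.33078169 -4.54524929] [ 1.1093605   2.19508587 68.95347084]
[[258.33780067 194.17318805]]
```

Request:
{"fn": "servo_tool", "kwargs": {"rows": [[[48,0,0,8,0,0,0],[48,0,0,8,0,0,0],[48,0,0,8,0,0,0]]]}}

```text
clock: 12.35
position: [530.0, 201.2, 121.4]
ee_rot: [-0.579, 0.815, -0.0, 0.0]
contact_force: [1.1, -0.3, -4.5]
gripper_width: 50.7
grasp_force: 64.9
```

Request:
{"fn": "servo_tool", "kwargs": {"rows": [[[48,0.7,1,0,0,0,0],[48,0.7,1,20,0,0,0],[48,0.7,1,35,0,0,0],[48,0.7,1,46,0,0,0],[48,0.7,1,52,0,0,0],[48,0.7,1,55,0,0,0],[48,0.7,1,57,0,0,0],[48,0.7,1,57,0,0,0]]]}}

```text
clock: 13.35
position: [528.9, 200.8, 64.5]
ee_rot: [-0.579, 0.815, -0.0, 0.0]
contact_force: [0.1, 0.5, -4.8]
gripper_width: 50.9
grasp_force: 64.9
```

Nothing touching yet. I'll lower the last few mm, then release.

Request:
{"fn": "servo_tool", "kwargs": {"rows": [[[48,0,0,1.5,0,0,0],[48,0,0,2.5,0,0,0],[48,0,0,3.5,0,0,0],[48,0,0,3.5,0,0,0]]]}}

```text
clock: 13.85
position: [528.8, 200.8, 60.8]
ee_rot: [-0.579, 0.815, -0.0, 0.0]
contact_force: [-0.7, 0.7, -4.6]
gripper_width: 51.2
grasp_force: 64.9
```

Request:
{"fn": "servo_tool", "kwargs": {"rows": [[[48,0,0,0.7,0,0,0],[48,0,0,1.4,0,0,0],[48,0,0,1.4,0,0,0]]]}}

```text
clock: 14.22
position: [528.7, 200.7, 60.7]
ee_rot: [-0.579, 0.815, -0.0, 0.0]
contact_force: [-2.4, -0.5, 5.4]
gripper_width: 51.2
grasp_force: 66.1
```

Request:
{"fn": "servo_tool", "kwargs": {"rows": [[[85,0,0,0,0,0,0],[85,0,0,0,0,0,0],[85,0,0,0,0,0,0],[85,0,0,-20,0,0,0],[85,0,0,-70,0,0,0],[85,0,0,-120,0,0,0],[0,0,0,-120,0,0,0],[0,0,0,-120,0,0,0]]]}}

```text
clock: 15.22
position: [528.3, 200.6, 179.1]
ee_rot: [-0.579, 0.815, 0.0, -0.0]
contact_force: [-0.9, -0.2, -1.1]
gripper_width: 51.0
grasp_force: 0.0
```

```bash
python3 - <<'E'
from pose import *
s=arm.read_state();Rm=Rn.from_quat(s['ee_rot']).as_matrix(); print(s['clock'],s['position'],np.degrees(np.arctan2(Rm[1,0],Rm[0,0])),s['contact_force'],s['gripper_width'])
a,p=shot('wrist','r1.png'); b,q=shot('side','r2.png')
u=proj(p,[529,201,95])[0].astype(int); v=proj(q,[529,201,85])[0].astype(int); print(u,v)
A=cv2.convertScaleAbs(a[u[1]-75:u[1]+75,u[0]-75:u[0]+75],alpha=1.6);B=cv2.convertScaleAbs(b[v[1]-35:v[1]+35,v[0]-35:v[0]+35],alpha=2.2)
cv2.imwrite('pics/r.png',cv2.cvtColor(np.hstack([cv2.resize(A,(400,400),interpolation=cv2.INTER_CUBIC),cv2.resize(B,(400,400),interpolation=cv2.INTER_CUBIC)]),cv2.COLOR_RGB2BGR))
top('r1.png',(529,201),85,h=75)
E
```

```text
15.225 [528.30865483 200.59641606 179.06770104] -109.21430082483047 [-0.92339177 -0.21812377 -1.06573343] 50.984801314281164
[254 204] [290 289]
area [[179, 124, 21, 24, 219], [212, 158, 80, 30, 1882], [221, 219, 69, 17, 579], [202, 262, 108, 12, 1220]] ((535.1242065429688, 203.16537475585938), (123.7904052734375, 84.14439392089844), 76.86500549316406)
[[480.1000061035156, 152.5], [562.0, 133.3000030517578], [590.2000122070312, 253.89999389648438], [508.20001220703125, 273.0]]
```

View pics/r.png

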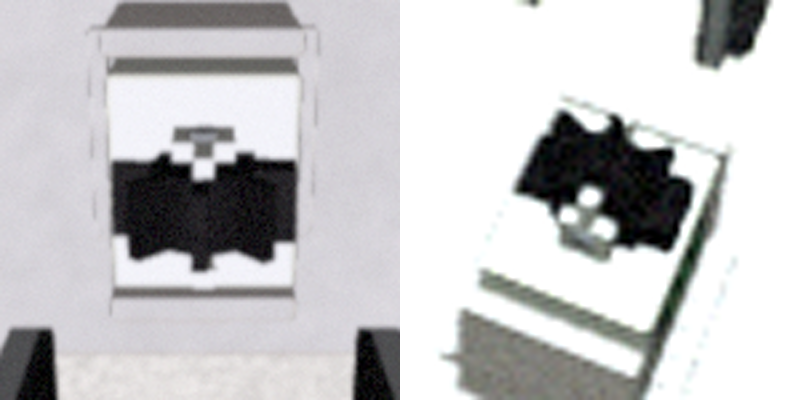

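The counter sits in the bay with its ridges near multiples of 45° and the top ridge near vertical. Counter +x is to the left in the wrist view. Remaining checks will be numeric: close the fingers and measure their tip thickness.

Request:
{"fn": "servo_tool", "kwargs": {"rows": [[[0,0,0,0,0,0,0],[0,0,0,0,0,0,0],[0,0,0,0,0,0,0]]]}}

```text
clock: 15.7
position: [528.6, 200.7, 179.0]
ee_rot: [-0.579, 0.815, -0.0, -0.0]
contact_force: [0.3, 0.5, -0.4]
gripper_width: 0.3
grasp_force: 0.0
```

```bash
python3 - <<'E'
from pose import *
s=arm.read_state(); Rt=Rn.from_quat(s['ee_rot']).as_matrix(); print(s['clock'],s['position'],s['gripper_width'])
a,p=shot('wrist','s1.png'); g=cv2.cvtColor(a,cv2.COLOR_RGB2GRAY).astype(int)
T=s['position']
for x in(-11,0,11): print('tip px',[proj(p,T+Rt@np.array([x,y,0]))[0].round(1).tolist() for y in(-15,0,15)])
print(g[240:384:6,200:312:4])
K=load('r1.png')[1]; W=cast(K,[(219.5,156),(290.75,156),(289.6,237.75),(221,237.75)],85)
print('box corners in tool',[ (Rt.T@(w-T)).round(1).tolist() for w in W])
E
```

```text
15.7 [528.6369638 200.67757   179.015881 ] 0.3204737601394601
tip px [[223.9, 285.9], [255.1, 285.9], [286.3, 285.9]]
tip px [[223.2, 265.7], [255.1, 265.8], [287.0, 265.8]]
tip px [[222.5, 244.7], [255.1, 244.7], [287.7, 244.7]]
[[133 133 132 133 134 123  97  97  94  96  95  94  93  95  96  96  96  97
   98  98  98  96  94 131 132 131 134 133]
 [134 134 133 131 133 130 133 132 132 131 132 131 131 129 131 133 132 133
  134 131 133 131 128 134 133 135 134 135]
 [133 133 132 133 135 131 131 128 131 131 119  50  49  24   3  44  52  50
  131 131 133 133 135 135 132 133 133 133]
 [133 133 134 131 132 131 133 129 124 125  86  48  47  25  10  46  50  49
  118 127 127 133 131 131 131 134 132 133]
 [139 142 133 134 143 141 115  10   6   2  46  51  47  24   6  44  48  51
   23   9  14  22 134 138 137 140 137 138]
 [142 143 137 144 139 139  49   7  14   8  46  51  51  20   5  46  49  50
   34  10  11  14  96 139 138 134 138 137]
 [139 144 137 141 138 137  24  19  14  13  48  49  54  20  13  43  49  49
   45  13  15  16  49 141 140 138 140 135]
 [140 138 140 142 141 130   3   4  11  11  49  48  
[... 1343 characters left out ...]
   5  16]
 [  7  14  10   7  13   6   9   8  16   7   5  25  23 140 138 132  16   9
   12   3   2   7  13  14   3  15   6   6]
 [  6  14   8  28  26  19   6   1   6   4  13   9  11 141 140 131   7   6
   14   6  16  12  10  14  34  31  11  11]
 [ 12  12   7   5  10   9  17   8  11   6  13  12  34 141 141 136  10   7
    9  13   5   4   4   2   3  16  14  12]
 [ 13  10   8  11  13  10   2   7   8   7  10  11  84 145 137 139  22   5
   11  12  14   6   4  13   5   5   6  19]
 [ 12   7   8  14  12   9   6  11  10  11  19   8 122 140 138 141  73  12
   27   7   4  16   1  10   5  12   6  16]]
box corners in tool [[31.8, -24.6, 94.0], [31.8, 25.1, 94.0], [-31.2, 26.3, 94.0], [-31.2, -25.7, 94.0]]
```

The closed tips are about ±7 mm thick along tool y, and the wheel axis is at tool (0.3, 0.3) with counter +x along -tool y. First stroke: down onto the +x ridge while moving outward, stopping 2.5 mm above the axis.

Request:
{"fn": "servo_tool", "kwargs": {"rows": [[[0,0,-20,30,0,0,0],[0,0,-20,56,0,0,0],[0,0,-20,64,0,0,0],[0,0,-21,70,0,0,0],[0,0,-24,75,0,0,0],[0,0,-26,79,0,0,0],[0,0,-27,81,0,0,0],[0,0,-27,81.5,0,0,0],[0,0,-27,81.5,0,0,0]]]}}

```text
clock: 16.88
position: [556.8, 192.5, 100.3]
ee_rot: [-0.58, 0.815, -0.001, 0.003]
contact_force: [2.9, -2.8, 4.8]
gripper_width: -0.1
grasp_force: 3.4
```

Request:
{"fn": "servo_tool", "kwargs": {"rows": [[[0,0,0,-35,0,0,0],[0,0,27,-81.5,0,0,0],[0,0,27,-81.5,0,0,0],[0,0,27,-81.5,0,0,0],[0,0,27,-81.5,0,0,0]]]}}

```text
clock: 17.5
position: [528.3, 200.4, 178.1]
ee_rot: [-0.579, 0.815, 0.0, -0.001]
contact_force: [-0.4, -0.6, -0.3]
gripper_width: 0.2
grasp_force: 0.0
```

```bash
cat > wh.py <<'E'
from pose import *
import sys
def prof(fn):
    im,p=load(fn); g=cv2.cvtColor(im,cv2.COLOR_RGB2GRAY).astype(int)
    return g,p
E
python3 - <<'E'
from wh import *
s=arm.read_state(); Rt=Rn.from_quat(s['ee_rot']).as_matrix(); print(s['clock'],s['position'],s['gripper_width'],s['contact_force'])
shot('wrist','t1.png'); shot('side','t2.png')
for fn in('r1.png','t1.png'):
    g,p=prof(fn); print(fn); 
    for r in range(184,238,3): print(r,''.join('#' if g[r,c]<70 else ('+' if g[r,c]<115 else '.') for c in range(214,298)))
E
```

```text
17.5 [528.33349003 200.42641891 178.08196149] 0.19875272729418125 [-0.3789435  -0.61911321 -0.32942313]
r1.png
184 ......................................+#####+.......................................
187 ........................+####+........+++++++........+######+................+......
190 .....++#############################++.......++#############################++......
193 .....++##############################+.......+##############################++......
196 ......+###############################++++++################################++......
199 ......+#####################################################################+.......
202 ......+#####################################################################+.......
205 ......+#####################################################################+.......
208 ......+#####################################################################+.......
211 ......+#####################################################################+.......
214 ......+#####################################################################+.......
217 ......
[... 1521 characters left out ...]
####################################################################++.......
217 ......+###################################################################+++.......
220 ......++++......+#########################################################+.........
223 .................########################################################+..........
226 .................+#########+.........++##########+.........++########+..............
229 .....................+................+##########+..................................
232 ....................................................................................
235 ....................................................................................
```

```bash
python3 - <<'E'
from wh import *
im,p=load('t1.png'); a=np.radians(-109.2); tx=np.array([np.cos(a),np.sin(a),0]); cx=np.array([np.cos(a+np.pi/2),np.sin(a+np.pi/2),0]); ez=np.array([0,0,1.])
ax=np.array([528.7,200.6,95.])
for th in range(-75,76,15):
    t=np.radians(th); r=np.sin(t)*cx+np.cos(t)*ez; n=np.cos(t)*cx-np.sin(t)*ez
    print(th,[proj(p,ax-10*tx+24*r+w*n)[0].round(0).tolist() for w in(-5,-2,2,5)],'near',[proj(p,ax+10*tx+24*r+w*n)[0].round(0).tolist() for w in(-2,2)])
E
```

```text
-75 [[289.0, 219.0], [289.0, 220.0], [288.0, 222.0], [287.0, 224.0]] near [[290.0, 193.0], [289.0, 195.0]]
-60 [[289.0, 222.0], [287.0, 224.0], [284.0, 226.0], [282.0, 227.0]] near [[288.0, 196.0], [285.0, 198.0]]
-45 [[285.0, 226.0], [282.0, 227.0], [278.0, 229.0], [275.0, 230.0]] near [[283.0, 199.0], [279.0, 200.0]]
-30 [[280.0, 229.0], [276.0, 230.0], [271.0, 231.0], [267.0, 232.0]] near [[276.0, 201.0], [271.0, 202.0]]
-15 [[272.0, 231.0], [267.0, 231.0], [261.0, 232.0], [257.0, 233.0]] near [[268.0, 202.0], [261.0, 203.0]]
0 [[262.0, 232.0], [258.0, 232.0], [252.0, 232.0], [247.0, 232.0]] near [[258.0, 203.0], [251.0, 203.0]]
15 [[252.0, 233.0], [248.0, 232.0], [242.0, 231.0], [238.0, 231.0]] near [[248.0, 203.0], [242.0, 202.0]]
30 [[243.0, 232.0], [239.0, 231.0], [234.0, 230.0], [230.0, 229.0]] near [[238.0, 202.0], [233.0, 201.0]]
45 [[234.0, 230.0], [231.0, 229.0], [227.0, 227.0], [224.0, 226.0]] near [[230.0, 200.0], [226.0, 199.0]]
60 [[227.0, 227.0], [225.0, 226.0], [223.0, 224.0], [221.0, 222.0]] near [[224.0, 198.0], [222.0, 196.0]]
75 [[222.0, 224.0], [222.0, 222.0], [221.0, 220.0], [220.0, 219.0]] near [[221.0, 195.0], [220.0, 193.0]]
```

```bash
python3 - <<'E'
from wh import *
np.set_printoptions(linewidth=400)
shot('wrist','t3.png')
g,p=prof('t3.png')
for r in range(183,232,1): print(r,''.join(' .:-=+*#%@'[min(9,g[r,c]//15)] for c in range(214,298)))
E
```

```text
183 %%%%%#@@@@@@@@@@@@@@@@@@@@@@@@%%%%%%%#+=====+*%%%%%%%@@@@@@@@@@@@@@@@@@@@@@@@%%%%%%#
184 %%%%%#@@@@@@@@@@@@@@@@@@@@@@@@@@@@@@@%*=====+#@@@@@@@@@@@@@@@@@@@@@@@@@@@@@@@%%%%%%%
185 %%%%%#@@@@@@@@@@@@@@@@@@@@@@@@@@@@@@@@*=====+#@@@@@@@@@@@@@@@@@@@@@@@@@@@@@@@%%%%%%%
186 %%%%%%@@@@@@@@@@@@%##########%@@@@@@@@*=====+#@@@@@@@@%#%%@@@@@@@@@@@@@@@@@@@%%%%%@%
187 %%%%%%@@@@@@@@@@@@#+=-------=*@@@@@@@@*=====+#@@@@@@@%+==*#%@@@@@@@@@@@@@@@@%%%%%%@%
188 %%%%%%@@@@@@@@@@@@#=..   .  :*@@@@@@@@#******%@@@@@@@#-..-=*#%%%%%%%%%#####%%%%%%%%%
189 @@%%%%@@@@@@@@@@@@#=.       :+@@@@@@@@%%%%%%%@@@@@@@@#-   .-=+++===++======+##%%@%@%
190 @%%%%%@@@%%%%%%%%#*-.       .=*######%@@@@@@@%#######+:     .:::..::.......-+#%%%@%%
191 @%@%%####****++===-:      .  .------=*@@@@@@@%+------:           ..........-+*%%@%%%
192 @%%%%#+=--:::::.:...                :*@@@@@@@#=    .           .    .......-+*%@%@@%
193 @@@%%#+:.. . .. ..... .             :*@@@@@@@#-                  . ........-+*%%%%%%
194 @@%%%%*-..... ........              :+@@@@@@@#=                   . .  .. .:+#%%%%%%
195 @%%@%%*-..............      
[... 2560 characters left out ...]
%@@@@@@@@@+:         .:=++===--:... ......-++**+=-:.. . .   .  .-*#%%#%%%%%%%
225 %%%%%%%%@@@@@@@@@+:     . .-=*#%%%%##*=::.  .. .:=#%@%%#*+=-:.....  .-=*%@@%#%@%%%%%
226 %%%%%%%%@@@@@@@@@+:......:=*#%@@@@@@@%+--:. .. .:+@@@@@@@%#*+=--:..:=*#%@@@%#%@@%%%%
227 %%%%%%%%@@@@@@@@@*-:. .-=*#%@@@@@@@@@@*==-:.....:+@@@@@@@@@%%##*+==*#%@@@@@%%%%%%%%%
228 %%%%%%%%@@@@@@@@@%*+=-=*#%@@@@@@@@@@@@*==-:... .:+@@@@@@@@@@@@@%%##%@@@@@@@%%%%%%%%%
229 %%%%%%%%@@@@@@@@@@%%##%%@@@@@@@@@@@@@%*===-:....:+@@@@@@@@@@@@@@@@@@@@@@@@@%%%%%%%%%
230 %%%%%%%%@@@@@@@@@@@@@@@@@@@@@@@@@@@@@%****+=:..:-*@@@@@@@@@@@@@@@@@@@@@@@@@%%%%%%%%%
231 %%%%%%%%@@@@@@@@@@@@@@@@@@@@@@@@@@@@@@%%%%%*+=+++#@@@@@@@@@@@@@@@@@@@@@@@@@%#%%%%%%%
```

The picture gives ridges at about -6°, 38° and -50°, with the wide one at about -50°. The stroke rolled the wheel ~38°. Second stroke, held a bit longer at the bottom.

Request:
{"fn": "servo_tool", "kwargs": {"rows": [[[0,0,-19,30,0,0,0],[0,0,-19,56,0,0,0],[0,0,-19,63,0,0,0],[0,0,-20,68,0,0,0],[0,0,-23,74,0,0,0],[0,0,-26,78,0,0,0],[0,0,-28,81,0,0,0],[0,0,-28,82,0,0,0],[0,0,-28,82,0,0,0],[0,0,-28,82,0,0,0]]]}}

```text
clock: 18.9
position: [556.3, 192.3, 98.1]
ee_rot: [-0.579, 0.815, -0.0, 0.002]
contact_force: [3.7, 0.3, 3.2]
gripper_width: 0.2
grasp_force: 1.9
```

Request:
{"fn": "servo_tool", "kwargs": {"rows": [[[0,0,0,-35,0,0,0],[0,0,28,-82,0,0,0],[0,0,28,-82,0,0,0],[0,0,28,-82,0,0,0],[0,0,28,-82,0,0,0]]]}}

```text
clock: 19.52
position: [527.7, 200.2, 177.5]
ee_rot: [-0.579, 0.815, 0.0, -0.002]
contact_force: [-0.5, -0.6, 0.1]
gripper_width: -0.2
grasp_force: 0.0
```

```bash
python3 - <<'E'
from wh import *
s=arm.read_state(); print(s['clock'],s['position'],s['contact_force'])
shot('wrist','v.png')
g,p=prof('v.png')
for r in [184,187,190,193,196]+list(range(216,234)): print(r,''.join(' .:-=+*#%@'[min(9,g[r,c]//15)] for c in range(214,298)))
E
```

```text
19.525 [527.71660093 200.18868231 177.45875044] [-0.54628337 -0.60754394  0.05438934]
184 %%%%#@@@@@@@@@@@@@@@@@@@@@@@@@@@@@@@@*=====+*%@@@@@@@@@@@@@@@@@@@@@@@@@@@@@@%%%%%%#%
187 %%%%#@@@@@@@@@@@@@@@*-======#@@@@@@@@*======#@@@@@@@%++*#%@@@@@@@@@@@@@@@@@@%%%%%@%%
190 %%%%###############*-.     .=*######%@@@@@@@%####%%#*-   ..-=+*************##%@%@@@%
193 @%%%#+-..............    .         .+@@@@@@@#=.              ..............-*%%@%%%%
196 @@%%#+:.............               .=#%%%%%%*-                . .. . . ...:=*%%@%%%%
216 %%%%%*-....... . . .    .     . . . ................ .   .           ... :=*%%%%%%%%
217 @%%%%#-........      .. .    . .  ................   ..  . .         .:::-=*%%%%%%%%
218 %%%%%#=-------. . .   . .    . . . .... ...... .... .       . .... ..-++++*#%%%%%%%%
219 %%%%%#********-.   .             . ....... . .......       . . .    :+#%%%##%%%%%%%%
220 %%%%%%%%@@@@%%=.              ..   ........ .. .... .      .   .  ..:*@@@@%#%%%%%%%%
221 %%%%%%@@@@@@@@+...    .. .   .... ... ............. ..   ...   . ...:*@@@@%%%%%%%%%%
222 %%%%%%@@@@@@@@+.  .          . 
[... 332 characters left out ...]
@@@@@@@+:    .:-=*#%@@@@@@%+:........... .:+@@@@@@@%#*+=-:..-+#@@@@%%%%%%%%%%
227 %%%%%#%@@@@@@@#+-..:=+*#%@@@@@@@@@*:.. .... .....:+@@@@@@@@@@%#*+-=*#@@@@@%%%%@%%%%%
228 %%%%%#@@@@@@@@@%*+=*#%%@@@@@@@@@@@*-.............:*@@@@@@@@@@@@@%##%@@@@@@%%%@%%%%%%
229 %%%%%#%@@@@@@@@@@%%%@@@@@@@@@@@@@@#-... ... ... .:*@@@@@@@@@@@@@@@@@@@@@@@%%%%%%%%%%
230 @%%%%#@@@@@@@@@@@@@@@@@@@@@@@@@@@@%=.............:*@@@@@@@@@@@@@@@@@@@@@@@#%%%%%%%%%
231 %%%%%#%@@@@@@@@@@@@@@@@@@@@@@@@@@@@+-:-----------=*@@@@@@@@@@@@@@@@@@@@@@%#%%%%%%%%%
232 %%%%%#%@@@@@@@@@@@@@@@@@@@@@@@@@@@@#+***#********##@@@@@@@@@@@@@@@@@@@@@@%#%%%%%%%%%
233 %%%%%#%@@@@@@@@@@@@@@@@@@@@@@@@@@@@@%%@@@@@@@%@@@@@@@@@@@@@@@@@@@@@@@@@@@%#%%%%%%%%%
```

```bash
python3 - <<'E'
from wh import *
im,p=load('v.png'); a=np.radians(-109.2); tx=np.array([np.cos(a),np.sin(a),0]); cx=np.array([np.cos(a+np.pi/2),np.sin(a+np.pi/2),0]); ez=np.array([0,0,1.])
ax=np.array([528.7,200.6,95.])
for th in (-10,-5,0,5):
    t=np.radians(th); r=np.sin(t)*cx+np.cos(t)*ez; n=np.cos(t)*cx-np.sin(t)*ez
    print(th,[proj(p,ax-10*tx+24*r+w*n)[0].round(1).tolist() for w in(-5,5)])
print('box top edges at far/near end', [proj(p,ax+y*tx+x*cx-10*ez)[0].round(1).tolist() for y in(31,-31) for x in(-26,26)])
print('pointer near col', [proj(p,ax+14*tx+x*cx+18*ez)[0].round(1).tolist() for x in(-2.5,2.5)])
g=cv2.cvtColor(im,cv2.COLOR_RGB2GRAY).astype(int)
for r in(160,170,180,230,235,240): print(r,g[r,212:226].tolist(),g[r,282:298].tolist())
s=arm.read_state(); print(s['position'])
E
```

```text
-10 [[267.9, 232.6], [252.6, 233.8]]
-5 [[264.8, 233.1], [249.2, 233.7]]
0 [[261.5, 233.4], [245.9, 233.4]]
5 [[258.3, 233.7], [242.7, 233.1]]
box top edges at far/near end [[291.1, 158.8], [216.3, 158.9], [288.4, 239.5], [219.4, 239.6]]
pointer near col [[257.6, 194.9], [249.7, 195.0]]
160 [130, 134, 132, 133, 133, 131, 133, 146, 151, 151, 152, 151, 151, 151] [150, 148, 148, 149, 149, 149, 149, 147, 138, 132, 127, 130, 134, 133, 136, 132]
170 [137, 134, 134, 136, 135, 131, 126, 144, 152, 151, 151, 152, 151, 153] [152, 152, 151, 153, 151, 152, 152, 147, 137, 123, 131, 134, 134, 133, 130, 130]
180 [131, 131, 133, 133, 132, 128, 122, 142, 149, 152, 152, 152, 152, 151] [151, 151, 153, 151, 152, 152, 150, 143, 133, 121, 129, 132, 131, 126, 117, 127]
230 [133, 131, 135, 131, 132, 131, 127, 115, 135, 148, 151, 152, 152, 152] [151, 153, 151, 150, 147, 135, 117, 129, 133, 132, 133, 131, 132, 133, 134, 134]
235 [133, 134, 132, 135, 134, 132, 129, 124, 135, 144, 148, 150, 151, 150] [150, 152, 151, 148, 145, 133, 121, 128, 133, 131, 132, 131, 132, 132, 133, 133]
240 [134, 135, 136, 135, 134, 135, 133, 122, 92, 66, 62, 65, 64, 63] [64, 68, 66, 62, 65, 71, 96, 124, 132, 132, 133, 131, 133, 132, 132, 131]
[528.01841509 200.20981347 177.64166617]
```

The wide ridge now stands between the pointers, about -3° from vertical. The box is centred in the bay and the gripper is clear, so I'm handing in.

```bash
python3 -c "
from bench import arm
print(arm.job_done())"
```

```text
the job is handed in; nothing more can be done
None
```

I handed the job in at about 19.5 s of the 72 s allowed, but the hand-in gave no verdict: the counter was stood on the bench, regripped and released in the bay, with its wide ridge about 3° (0.05 rad) short of straight up; I never moved the stone, jar or weight.

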